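# Push the tumblers home in the bottle rack

### The arm

A 6-joint arm with a two-finger parallel gripper is mounted at the origin on the work surface. World frame = base frame: x ahead of the robot, y to its left, z up, the work surface at z = 0. Lengths are in mm, angles in rad, forces in N, time in s.
With the tool pointing down it reaches from about 300 to 775 mm from the base axis. Payload 14.6 kg.
Tool frame: the origin (TCP) lies at the very end of the fingers, on their centre line; the grasp point (between the pads) lies 19 mm behind it; z points along the fingers, y is the line along which they close (so a half turn about z gives the same grasp; the last joint's range is limited). The gripper opens to 94 mm and grips with 3 to 60 N. Pads are 16 mm wide; open, the fingers measure 119 mm over their backs; the gripper's body (75 mm by 177 mm) begins 78 mm behind the grasp point.
Start: joints at [1.128, 0.3, 1.521, -0, 1.321, -0.067], TCP at [201.856, 511.609, 205.446] pointing down, gripper open.
Joint ranges: [-3.03, 3.03], [-0.79, 2.21], [0.23, 2.52], [-1.04, 4.18], [0, 3.07], [-2.55, 2.55]. Speed limits (rad/s): [2.22, 2.22, 2.57, 3.14, 3.14, 3.14].

### API

Orientations are given as [roll, pitch, yaw] about the fixed x, y, z axes, in that order (R = Rz(yaw) Ry(pitch) Rx(roll)).
In Python, from cell import manip gives the robot as it stands.
- The arm moves only by the tool servo_tool, never from a script. Its argument "rows" is a list of rows, each a list of 7 numbers: the turn, a rotation vector about the world's x, y, z in degrees, then the shift along the world's x, y, z in mm, then the closure, from 0 (fully open) to 1 (shut). In form: [[rx, ry, rz, dx, dy, dz, fingers], ...]. A call has 1 to 20 rows; each row shifts and turns the commanded pose from where the row before left it; what a row does not reach is not made up. A row lasts 1/8 s, in which the tool goes at most 62.5 mm and 10.7 degrees, less where a joint would pass 70% of its speed; a pose out of reach is approached as far as the arm can. A call with a gripper value outside its range is refused whole. The fingers move at their own pace and stop on an object; "grip_force" is the grip in N (left out, the last holds). Time passes only in rows, so rows that do not move let the fingers close. It gives the time, the measured TCP pose, the force, the opening and the grip force at its end, in the units of the state.
- manip.read_state(): the state, without advancing time (a new reading comes with each control period).
- manip.camera(name): name is "side" or "top" or "wrist"; returns the picture (480x640x3 uint8, red, green, blue); there is no depth.
- manip.camera_info(name): a dict with "fx", "fy", "cx", "cy" (pixels), "position" and "rotation" of the camera in the world; the wrist camera has in their place "T_tool_cam" (4x4, takes a point from camera to tool coordinates, whose origin is the TCP and whose axes are the flange's). Camera axes: x right, y down, z forward; pixel columns grow to the right and rows downward; lengths in mm; the calibration is good to about 2 mm. A picture is of the moment at which its call begins: read the wrist's pose just before it. camera_info takes no time and is no camera call.
- manip.sign_off(): hands the job in; it is judged then, once.
The state is a dict: "clock": time; "joints": joint angles; "qd": joint speeds; "effort": joint torques, N m; "eef_pos": TCP position; "eef_rot": TCP orientation; "wrist_force": force on the tool from outside, world axes, zero at the start; "moment": the same for the moment, N m; "finger_gap": finger opening in mm; "finger_force": force on a finger pad.
Only numpy, scipy, OpenCV 4.12 (cv2) and the standard library are available. Lean on these libraries where they do the work, as an engineer would, in place of code of your own. Each camera call takes 0.05 s, during which the arm holds its last target. There are 200 camera calls.

### The job

Tidy the drinks trolley before it is wheeled indoors: with the fingertips, gently push the two glass tumblers along the trolley top into the two empty front slots of the bamboo rack, one in each, until each rests against the rack's cross bar at the end of its slot. Either tumbler may go in either slot; only push them, do not pinch, lift or tip them. Leave the ice bucket, the straw cup, and the bottle and can in the rack where they are.

Things in the scene. Friction and masses are not known exactly. Their poses are not given: they have to be found in the camera images.
- rack: low bamboo rack fixed to the trolley top, 234 mm wide. Origin on the trolley top under the middle of the front face of its cross bar (the stop: plane x = 0, 45 mm high). x points from the open front into the rack (within 0.25 rad of straight away from the robot), y left, z up. Two front slots at x < 0, open to the front; behind the bar, to x = 132 mm, two 45 mm high cells hold bottle and can
- slot_left (a point): on the trolley top at rack x = -38, y = +55 mm: where a tumbler's origin lies when home and central in the left slot; axes as the rack's. Each slot is 96 mm wide, with no floor of its own, between dividers 14 mm thick and 40 mm high (centred at rack y = -110, 0, +110 mm) that run from the bar forward to x = -61 mm and end in round noses
- slot_right (a point): the same for the right slot, at rack x = -38, y = -55 mm
- tumbler_amber: loose squat amber glass tumbler, open at the top, straight-sided, 76 mm outer diameter, 70 mm tall, wall 4 mm, base 12 mm thick, about 0.25 kg; stands upright on the trolley top in front of the rack. Origin: centre of its underside, z up
- tumbler_green: loose squat green glass tumbler, open at the top, straight-sided, 76 mm outer diameter, 70 mm tall, wall 4 mm, base 12 mm thick, about 0.25 kg; stands upright on the trolley top in front of the rack. Origin: centre of its underside, z up
- bucket: bystander: double-walled steel ice bucket with its flip-top lid shut, 154 mm diameter (186 mm over the side handles, 170 mm over hinge and lid tab), 160 mm tall, 0.95 kg, loose, to one side of the work. Origin: centre of its underside, z up
- cup: bystander: coral hard-silicone straw cup with a white lid, 76 mm diameter, 155 mm tall with its straw, loose, to the other side. Origin: centre of its underside, z up
- bottle: bystander: small green glass bottle, 58 mm diameter, 140 mm tall, standing loose in one rear cell of the rack on a floor 12 mm high. Origin: centre of its underside, z up
- can: bystander: small red drinks can, 54 mm diameter, 90 mm tall, standing loose in the other rear cell. Origin: centre of its underside, z up
Things that resemble listed ones, but are neither listed nor needed, are in the scene too. Leave any black look-alike of the tumbler_green alone.

How it is judged (in metres and radians):
At the end, for the whole second after the job is handed in: one tumbler stands in each front slot, upright (within 3 degrees), on the trolley top, at rest, its side within 6 mm of touching the cross bar and within 14 mm of the slot's centre line; the bucket, cup, bottle and can are upright and within 20 mm of where they started (((x of tumbler_amber in the frame of rack between -0.044 and -0.034 m and y of tumbler_amber in the frame of rack between 0.041 and 0.069 m and x of tumbler_green in the frame of rack between -0.044 and -0.034 m and y of tumbler_green in the frame of rack between -0.069 and -0.041 m) or (x of tumbler_amber in the frame of rack between -0.044 and -0.034 m and y of tumbler_amber in the frame of rack between -0.069 and -0.041 m and x of tumbler_green in the frame of rack between -0.044 and -0.034 m and y of tumbler_green in the frame of rack between 0.041 and 0.069 m)) and height (world z) of each of tumbler_amber, tumbler_green below 0.004 m and angle between each of tumbler_amber, tumbler_green's own z axis and vertical below 0.06 rad and linear speed of each of tumbler_amber, tumbler_green below 0.01 m/s and distance of each of bucket, cup, bottle, can from where it was at the start of the episode below 0.02 m and angle between each of bucket, cup, bottle, can's own z axis and vertical below 0.15 rad).
It fails at once if a tumbler is lifted off the trolley top (more than 12 mm) (height (world z) of any of tumbler_amber, tumbler_green above 0.012 m).
It fails at once if a tumbler is tipped by more than 15 degrees (angle between any of tumbler_amber, tumbler_green's own z axis and vertical above 0.26 rad).
It fails at once if the fingers pinch or press a tumbler with more than 30 N (contact force between the fingers and tumbler_amber above 30 N or contact force between the fingers and tumbler_green above 30 N).
It fails at once if the ice bucket, straw cup, bottle or can is moved by more than 20 mm or tipped (distance of any of bucket, cup, bottle, can from where it was at the start of the episode above 0.02 m or angle between any of bucket, cup, bottle, can's own z axis and vertical above 0.15 rad).
It also fails if it takes over 69 s, if anything falls off the work surface, if the arm or the gripper's body presses on something with over 40 N, if the wrist force passes 120 N, or if a joint passes its speed limit or range.

## Working session

There is one attempt and no reset: what is moved stays moved. The work goes in short steps, Python scripts to look and compute and a tool call to move; the robot and the scene stay as the last step left them, time stands still between calls to the robot, and variables do not carry over. Pictures are saved under pics/ and viewed, at most 10 in all, crops included, and the job is handed in when it is done.

Besides the shell and the picture viewer there is one more tool, called after "Emit:" as name(argument=value, ...), one argument or row to a line, values as JSON. servo_tool: Moves the arm, as the interface text tells. Its arguments: {"type":"object","properties":{"rows":{"type":"array","items":{"type":"array","items":{"type":"number"}}},"grip_force":{"type":"number"}},"required":["rows"]}

```bash
mkdir -p pics; python3 - <<'E'
from cell import manip
import cv2
for n in ("top","side"):
    cv2.imwrite(f"pics/{n}0.png",manip.camera(n)[:,:,::-1]); print(manip.camera_info(n))
print(manip.read_state())
E
```

```text
{'fx': 519.5720120457845, 'fy': 519.5720120457845, 'cx': 314.4261296548094, 'cy': 233.83056505540182, 'position': array([ 451.97732864,   22.90454446, 1020.58414328]), 'rotation': array([-3.01012289, -0.00544652, -1.56390708])}
{'fx': 484.83712379363965, 'fy': 484.83712379363965, 'cx': 317.8249193706307, 'cy': 232.26109746396804, 'position': array([ 334.91316904, -818.21162433,  633.064467  ]), 'rotation': array([-2.16638093e+00, -3.26021642e-04, -2.72136004e-01])}
{'clock': 0.1, 'joints': array([ 1.12840620e+00,  3.00405689e-01,  1.52154132e+00, -2.12912389e-05,
        1.32067509e+00, -6.65819992e-02]), 'qd': array([ 0.00180369, -0.00225652, -0.00311424, -0.00077844,  0.00241957,
        0.00011324]), 'effort': array([ 2.60922556e-03, -5.32640433e+01, -3.53287733e+01,  7.10062799e-02,
        2.35447695e-02, -5.40810038e-05]), 'eef_pos': array([201.75957447, 511.40022829, 204.9390217 ]), 'eef_rot': array([-3.14056411e+00, -4.79145233e-05,  2.76578978e+00]), 'wrist_force': array([-1.17483453,  1.09149056, -1.45655053]), 'moment': array([-0.00992638, -0.04103722, -0.02319756]), 'finger_force': 0.0, 'finger_gap': 93.73459626100885}
```

View pics/top0.png

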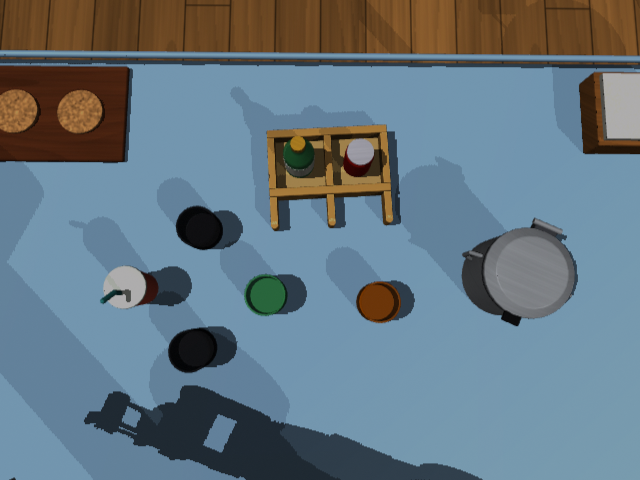

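View pics/side0.png

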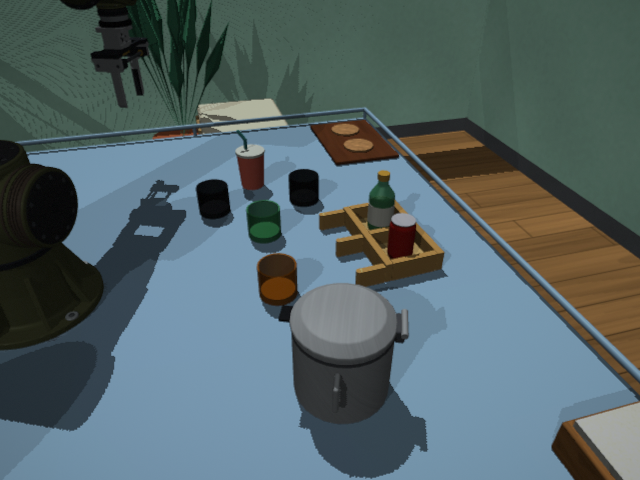

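Top view: green tumbler near (266,295) and amber near (378,302). The rack bar's front is near row 195, with noses near (275,225), (332,222), (389,219). The black look-alikes and the cup are at left, the bucket at (528,272). I'll fit the silhouettes with the calibrated models.

```bash
cat > fit.py <<'E'
from cell import manip
import cv2, numpy as np
from scipy.spatial.transform import Rotation as R
from scipy.optimize import minimize
class Cam:
    def __init__(s,n):
        i=manip.camera_info(n); s.R=R.from_euler('xyz',i['rotation']).as_matrix(); s.p=i['position']
        s.k=[i[a] for a in('fx','fy','cx','cy')]
    def proj(s,P):
        c=(np.atleast_2d(P)-s.p)@s.R; fx,fy,cx,cy=s.k
        return np.c_[fx*c[:,0]/c[:,2]+cx,fy*c[:,1]/c[:,2]+cy]
    def ray(s,uv,z):
        fx,fy,cx,cy=s.k; d=s.R@np.array([(uv[0]-cx)/fx,(uv[1]-cy)/fy,1]); return s.p+d*(z-s.p[2])/d[2]
S=4
def fill(m,pts):
    cv2.fillConvexPoly(m,cv2.convexHull(np.round(pts*S*16+S*8).astype(np.int32)),1,shift=4)
def big(mask):
    cs,_=cv2.findContours(mask.astype(np.uint8),cv2.RETR_EXTERNAL,cv2.CHAIN_APPROX_NONE)
    m=np.zeros_like(mask,np.uint8); cv2.drawContours(m,[max(cs,key=cv2.contourArea)],-1,1,-1); return m
t=np.linspace(0,2*np.pi,60)
def cyl(cam,x,y,r=38,h=70):
    m=np.zeros((480*S,640*S),np.uint8)
    fill(m,np.vstack([cam.proj(np.c_[x+r*np.cos(t),y+r*np.sin(t),0*t+z]) for z in(0,h)])); return m
def rack(cam,x,y,a,nose=-61):
    m=np.zeros((480*S,640*S),np.uint8); c,s=np.cos(a),np.sin(a)
    def box(x0,x1,y0,y1,h):
        P=np.array([[X,Y,Z] for X in(x0,x1) for Y in(y0,y1) for Z in(0,h)],float)
        fill(m,cam.proj(np.c_[x+c*P[:,0]-s*P[:,1],y+s*P[:,0]+c*P[:,1],P[:,2]]))
    box(0,132,-117,117,45)
    for d in(-110,0,110): box(nose,0,d-7,d+7,40)
    return m
def fit(model,mask,x0,step):
    M=cv2.resize(mask,None,fx=S,fy=S,interpolation=cv2.INTER_NEAREST)
    f=lambda p:1-(lambda m:(m&M).sum()/(m|M).sum())(model(*p))
    sim=np.vstack([x0]+[np.array(x0)+np.eye(len(x0))[i]*step[i] for i in range(len(x0))])
    r=minimize(f,x0,method='Nelder-Mead',options=dict(initial_simplex=sim,xatol=.02,fatol=1e-5,maxiter=250))
    return r.x,1-r.fun
def masks(im):
    h,s,v=cv2.split(cv2.cvtColor(im,cv2.COLOR_BGR2HSV)); b,g,r=[im[:,:,i].astype(int) for i in range(3)]
    roi=np.zeros(h.shape,bool); roi[115:440,150:455]=1
    am=roi&(h<15)&(s>150)&(v>50); gr=roi&(g>b+15)&(g>r+20)
    ra=roi&(h<30)&(s>90)&(v>50)
    return am,gr,ra
E
python3 - <<'E'
from fit import *
im=cv2.imread('pics/top0.png'); cam=Cam('top'); am,gr,ra=masks(im)
yy=np.arange(480)[:,None]; am&=yy>235; gr&=yy>235; ra&=yy<240
am,gr,ra=big(am),big(gr),big(ra)
fits=[]
for n,m in(('amber',am),('green',gr)):
    c=np.argwhere(m).mean(0)[::-1]; g=cam.ray(c,40)[:2]; p,s=fit(lambda x,y:cyl(cam,x,y),m,g,[6,6]); print(n,p,s); fits.append(cyl(cam,*p))
o=cam.ray((330,195),45)
p,s=fit(lambda *q:rack(cam,*q),ra,[o[0],o[1],-.03],[8,8,.05]); print('rack',p,s); fits.append(rack(cam,*p))
p2,s2=fit(lambda *q:rack(cam,*q),ra,[*p,-64],[4,4,.02,5]); print('rack nose free',p2,s2)
x,y,a=p
c,s=np.cos(a),np.sin(a)
for Y in(55,-55):print('slot',x+c*-38-s*Y,y+s*-38+c*Y)
for n,uv,z in(('bucket lid',(528,272),160),('cup lid',(126,287),125),('blk1',(200,220),70),('blk2',(193,344),70)):print(n,cam.ray(uv,z))
big_=cv2.resize(im,None,fx=S,fy=S)
for f in fits:
    cs,_=cv2.findContours(f,cv2.RETR_EXTERNAL,cv2.CHAIN_APPROX_NONE); cv2.drawContours(big_,cs,-1,(255,0,255),2)
cv2.imwrite('pics/fit0.png',cv2.resize(big_[110*S:340*S,220*S:420*S],(520,598)))
E
```

```text
amber [ 454.82739316 -100.9539854 ] 0.896706214220526
green [466.40105766 109.23593061] 0.9283223556760946
rack [ 6.61226275e+02 -1.07936527e+01  6.21938590e-02] 0.9281856634455357
rack nose free [ 6.59407226e+02 -1.08062365e+01  6.13252868e-02 -5.52837493e+01] 0.9336164461610829
slot 619.8812869236269 41.73816613866495
slot 626.718201809261 -68.04915824282544
bucket lid [ 504.65091878 -335.62676796  160.        ]
cup lid [476.15616537 340.81871445 125.        ]
blk1 [601.90491018 230.43105685  70.        ]
blk2 [376.8122698  234.92640692  70.        ]
```

View pics/fit0.png

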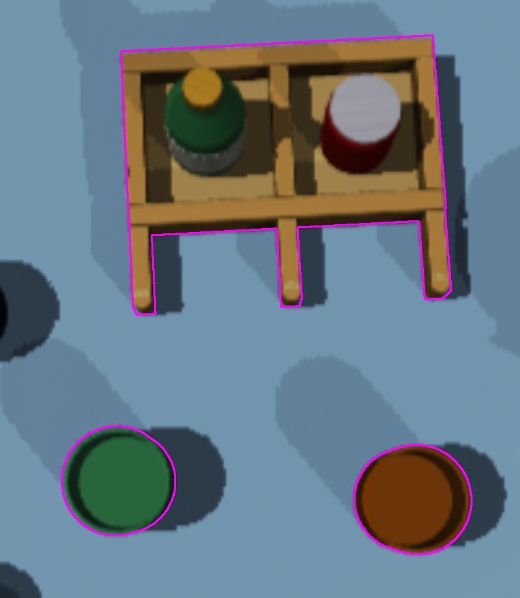

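The overlay fits well: both tumblers and the rack outline match to a few mm. In the rack frame, green is at about (-187, 132) and amber at about (-212, -77). I'll push with two half-open fingers as a cradle. Green goes first on a diagonal to its slot mouth, then straight in.

Emit:
servo_tool(
  rows=[
    [0,0,-2,21,-35.4,0,0.5],
    [0,0,-2,21,-35.4,0,0.5],
    [0,0,-2,21,-35.4,0,0.5],
    [0,0,-2,21,-35.4,0,0.5],
    [0,0,-2,21,-35.4,0,0.5],
    [0,0,-2,21,-35.4,0,0.5],
    [0,0,-2,21,-35.4,0,0.5],
    [0,0,-2,21,-35.4,0,0.5],
    [0,0,-2,21,-35.4,0,0.5],
    [0,0,-2,21,-35.4,0,0.5],
    [0,0,0,0,0,-30,0.5],
    [0,0,0,0,0,-30,0.5],
    [0,0,0,0,0,-30,0.5],
    [0,0,0,0,0,-30,0.5],
    [0,0,0,0,0,-30,0.5],
    [0,0,0,0,0,-20,0.5],
    [0,0,0,0,0,-10,0.5],
    [0,0,0,0,0,-10,0.5],
    [0,0,0,0,0,0,0.5],
    [0,0,0,0,0,0,0.5],
  ],
  grip_force=10,
)

```text
clock: 2.6
eef_pos: [412.2, 157.7, 15.9]
eef_rot: [3.141, 0.0, 2.417]
wrist_force: [-0.3, 0.1, -0.0]
finger_gap: 46.9
finger_force: 0.0
```

Emit:
servo_tool(
  rows=[
    [0,0,0,5.4,-4.8,0,0.5],
    [0,0,0,5.4,-4.8,0,0.5],
    [0,0,0,5.4,-4.8,0,0.5],
    [0,0,0,5.4,-4.8,0,0.5],
    [0,0,0,5.4,-4.8,0,0.5],
    [0,0,0,5.4,-4.8,0,0.5],
    [0,0,0,5.4,-4.8,0,0.5],
    [0,0,0,5.4,-4.8,0,0.5],
    [0,0,0,5.4,-4.8,0,0.5],
    [0,0,0,5.4,-4.8,0,0.5],
    [0,0,0,5.4,-4.8,0,0.5],
    [0,0,0,5.4,-4.8,0,0.5],
    [0,0,0,5.4,-4.8,0,0.5],
    [0,0,0,5.4,-4.8,0,0.5],
    [0,0,0,5.4,-4.8,0,0.5],
    [0,0,0,5.4,-4.8,0,0.5],
    [0,0,0,5.4,-4.8,0,0.5],
    [0,0,0,5.4,-4.8,0,0.5],
    [0,0,0,5.4,-4.8,0,0.5],
    [0,0,0,3,-2.7,0,0.5],
  ],
)

```text
clock: 5.1
eef_pos: [517.8, 63.4, 15.4]
eef_rot: [-3.142, -0.0, 2.416]
wrist_force: [-1.6, 0.5, 0.5]
finger_gap: 46.9
finger_force: 0.9
```

Emit:
servo_tool(
  rows=[
    [0,0,0,-10,9,0,0.5],
    [0,0,0,-15,13,0,0.5],
    [0,0,0,-15,13,0,0.5],
    [0,0,0,-15,13,0,0.5],
    [0,0,0,0,0,30,0.5],
    [0,0,0,0,0,40,0.5],
    [0,0,0,-30,0,40,0.5],
    [0,0,0,-40,0,40,0.5],
    [0,0,0,-40,0,0,0.5],
    [0,0,0,-40,0,0,0.5],
    [0,0,0,0,0,0,0.5],
  ],
)

```text
clock: 6.48
eef_pos: [310.5, 112.2, 165.6]
eef_rot: [3.14, 0.001, 2.418]
wrist_force: [0.5, -0.1, -0.5]
finger_gap: 46.8
finger_force: 0.0
```

```bash
python3 - <<'E'
from fit import *
im=manip.camera('top')[:,:,::-1].copy(); cv2.imwrite('pics/top1.png',im)
print(manip.read_state()['eef_pos'])
E
```

```text
[311.8580934  112.18082261 165.77211509]
```

View pics/top1.png

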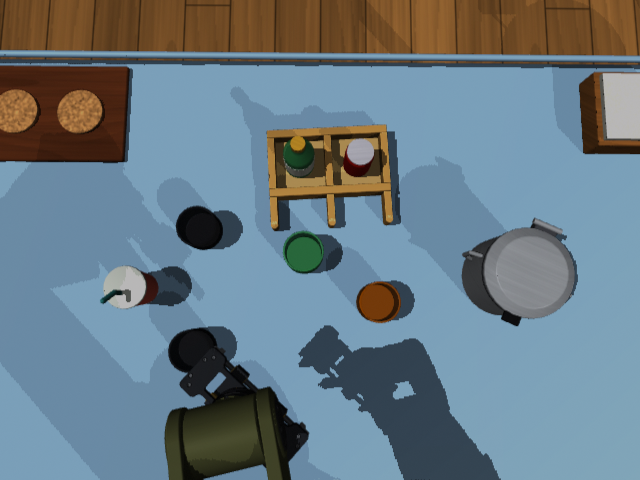

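Green now stands at the left slot mouth at about (304,252); amber is untouched at (378,302). I'll refit green.

```bash
cat > now.py <<'E'
from fit import *
import sys
im=cv2.imread(sys.argv[1]); cam=Cam('top'); am,gr,ra=masks(im)
yy=np.arange(480)[:,None]
a=.062; A=np.array([[np.cos(a),np.sin(a)],[-np.sin(a),np.cos(a)]])
lo=int(sys.argv[2]); 
for n,m in(('amber',am),('green',gr)):
    m=big(m&(yy>lo)); c=np.argwhere(m).mean(0)[::-1]; p,s=fit(lambda x,y:cyl(cam,x,y),m,cam.ray(c,40)[:2],[6,6])
    print(n,p,s,'rack',A@(p-[661,-11]))
E
python3 now.py pics/top1.png 230
```

```text
amber [ 454.44682465 -100.61659272] 0.9112843047840146 rack [-211.70897704  -76.64631092]
green [546.57122163  39.71234128] 0.9291293411588191 rack [-111.06676552   57.70494325]
```

Emit:
servo_tool(
  rows=[
    [0,0,4.5,16.1,-7.8,0,0.5],
    [0,0,4.5,16.1,-7.8,0,0.5],
    [0,0,4.5,16.1,-7.8,0,0.5],
    [0,0,4.5,16.1,-7.8,0,0.5],
    [0,0,4.5,16.1,-7.8,0,0.5],
    [0,0,4.5,16.1,-7.8,0,0.5],
    [0,0,4.5,16.1,-7.8,0,0.5],
    [0,0,4.5,16.1,-7.8,0,0.5],
    [0,0,4.5,16.1,-7.8,0,0.5],
    [0,0,4.5,16.1,-7.8,0,0.5],
    [0,0,0,0,0,0,0.5],
    [0,0,0,0,0,-30,0.5],
    [0,0,0,0,0,-30,0.5],
    [0,0,0,0,0,-30,0.5],
    [0,0,0,0,0,-30,0.5],
    [0,0,0,0,0,-15,0.5],
    [0,0,0,0,0,-10,0.5],
    [0,0,0,0,0,-5,0.5],
    [0,0,0,0,0,0,0.5],
    [0,0,0,0,0,0,0.5],
  ],
)

```text
clock: 9.02
eef_pos: [473.8, 33.7, 16.0]
eef_rot: [-3.142, 0.001, -3.081]
wrist_force: [0.2, 0.8, -0.7]
finger_gap: 47.0
finger_force: 0.0
```

Emit:
servo_tool(
  rows=[
    [0,0,0,6,0.37,0,0.5],
    [0,0,0,6,0.37,0,0.5],
    [0,0,0,6,0.37,0,0.5],
    [0,0,0,6,0.37,0,0.5],
    [0,0,0,6,0.37,0,0.5],
    [0,0,0,6,0.37,0,0.5],
    [0,0,0,6,0.37,0,0.5],
    [0,0,0,6,0.37,0,0.5],
    [0,0,0,6,0.37,0,0.5],
    [0,0,0,6,0.37,0,0.5],
    [0,0,0,6,0.37,0,0.5],
    [0,0,0,6,0.37,0,0.5],
    [0,0,0,6,0.37,0,0.5],
    [0,0,0,6,0.37,0,0.5],
    [0,0,0,6,0.37,0,0.5],
    [0,0,0,6,0.37,0,0.5],
    [0,0,0,4,0.25,0,0.5],
    [0,0,0,0,0,0,0.5],
  ],
)

```text
clock: 11.28
eef_pos: [573.8, 39.9, 15.5]
eef_rot: [-3.142, 0.001, -3.081]
wrist_force: [0.5, 0.9, 0.3]
finger_gap: 46.4
finger_force: 0.0
```

Emit:
servo_tool(
  rows=[
    [0,0,0,1,0.06,0,0.5],
    [0,0,0,1,0.06,0,0.5],
    [0,0,0,1,0.06,0,0.5],
    [0,0,0,0,0,0,0.5],
  ],
)

```text
clock: 11.78
eef_pos: [576.5, 40.1, 15.5]
eef_rot: [-3.142, 0.0, -3.081]
wrist_force: [-1.1, -0.3, 1.6]
finger_gap: 47.0
finger_force: 0.9
```

Emit:
servo_tool(
  rows=[
    [0,0,0,1,0.06,0,0.5],
    [0,0,0,1,0.06,0,0.5],
    [0,0,0,0,0,0,0.5],
  ],
)

```text
clock: 12.15
eef_pos: [578.6, 40.2, 15.5]
eef_rot: [-3.142, 0.0, -3.081]
wrist_force: [-1.7, -0.8, 0.9]
finger_gap: 46.9
finger_force: 0.9
```

Emit:
servo_tool(
  rows=[
    [0,0,0,1,0.06,0,0.5],
    [0,0,0,1,0.06,0,0.5],
    [0,0,0,0,0,0,0.5],
  ],
)

```text
clock: 12.52
eef_pos: [580.6, 40.3, 15.5]
eef_rot: [-3.142, 0.0, -3.081]
wrist_force: [-1.5, -0.4, 1.6]
finger_gap: 47.1
finger_force: 1.0
```

Emit:
servo_tool(
  rows=[
    [0,0,0,1,0.06,0,0.5],
    [0,0,0,0,0,0,0.5],
  ],
)

```text
clock: 12.78
eef_pos: [581.4, 40.4, 15.4]
eef_rot: [3.142, -0.0, -3.081]
wrist_force: [-3.7, -0.7, 2.0]
finger_gap: 47.0
finger_force: 2.2
```

Emit:
servo_tool(
  rows=[
    [0,0,0,1,0.06,0,0.5],
    [0,0,0,0,0,0,0.5],
  ],
)

```text
clock: 13.02
eef_pos: [581.5, 40.4, 15.3]
eef_rot: [3.142, -0.002, -3.081]
wrist_force: [-10.7, -0.5, 6.3]
finger_gap: 47.0
finger_force: 5.7
```

Emit:
servo_tool(
  rows=[
    [0,0,0,-5,-0.3,0,0.5],
    [0,0,0,-20,-1.2,0,0.5],
    [0,0,0,-20,-1.3,0,0.5],
    [0,0,0,0,0,30,0.5],
    [0,0,0,0,0,35,0.5],
    [0,0,0,0,0,35,0.5],
    [0,0,0,-19.5,-17.9,0,0.5],
    [0,0,0,-19.5,-17.9,0,0.5],
    [0,0,0,-19.5,-17.9,0,0.5],
    [0,0,0,-19.5,-17.9,0,0.5],
    [0,0,0,-19.5,-17.9,0,0.5],
    [0,0,0,-19.5,-17.9,0,0.5],
    [0,0,0,-19.5,-17.9,0,0.5],
    [0,0,0,-19.5,-17.9,0,0.5],
    [0,0,0,0,0,0,0.5],
    [0,0,0,0,0,-30,0.5],
    [0,0,0,0,0,-35,0.5],
    [0,0,0,0,0,-25,0.5],
    [0,0,0,0,0,-10,0.5],
    [0,0,0,0,0,0,0.5],
  ],
)

```text
clock: 15.52
eef_pos: [381.8, -105.4, 15.4]
eef_rot: [3.141, -0.0, -3.081]
wrist_force: [0.2, 0.4, 0.1]
finger_gap: 47.0
finger_force: 0.0
```

Emit:
servo_tool(
  rows=[
    [0,0,0,6,0.37,0,0.5],
    [0,0,0,6,0.37,0,0.5],
    [0,0,0,6,0.37,0,0.5],
    [0,0,0,6,0.37,0,0.5],
    [0,0,0,6,0.37,0,0.5],
    [0,0,0,5,0.3,0,0.5],
    [0,0,0,3,0.2,0,0.5],
    [0,0,0,6,1.65,0,0.5],
    [0,0,0,6,1.65,0,0.5],
    [0,0,0,6,1.65,0,0.5],
    [0,0,0,6,1.65,0,0.5],
    [0,0,0,6,1.65,0,0.5],
    [0,0,0,6,1.65,0,0.5],
    [0,0,0,6,1.65,0,0.5],
    [0,0,0,6,1.65,0,0.5],
    [0,0,0,6,1.65,0,0.5],
    [0,0,0,6,1.65,0,0.5],
    [0,0,0,6,1.65,0,0.5],
    [0,0,0,6,1.65,0,0.5],
    [0,0,0,6,1.65,0,0.5],
  ],
)

```text
clock: 18.02
eef_pos: [497.9, -81.7, 15.4]
eef_rot: [-3.142, -0.0, -3.081]
wrist_force: [-0.4, 0.1, -0.2]
finger_gap: 46.8
finger_force: 0.8
```

Emit:
servo_tool(
  rows=[
    [0,0,0,6,1.65,0,0.5],
    [0,0,0,6,1.65,0,0.5],
    [0,0,0,6,1.65,0,0.5],
    [0,0,0,6,1.65,0,0.5],
    [0,0,0,0,0,0,0.5],
  ],
)

```text
clock: 18.65
eef_pos: [522.0, -75.1, 15.5]
eef_rot: [-3.142, 0.001, -3.081]
wrist_force: [0.2, 0.4, 0.8]
finger_gap: 46.9
finger_force: 0.0
```

```bash
python3 - <<'E'
from fit import *
im=manip.camera('top')[:,:,::-1].copy(); cv2.imwrite('pics/top2.png',im)
E
```

```text
(no output)
```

View pics/top2.png

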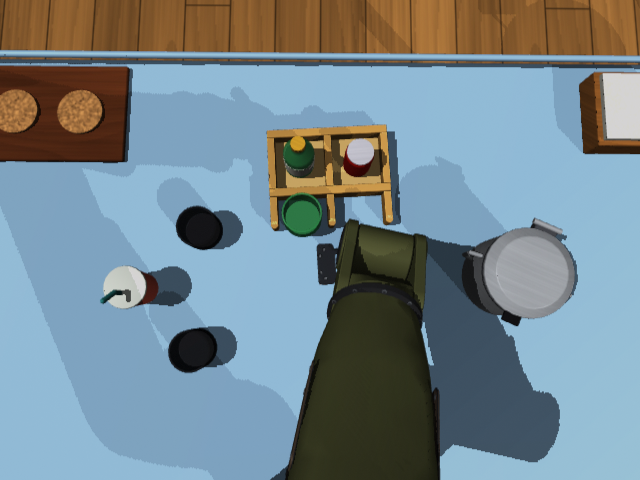

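Green sits in the left slot against the bar at (302,213). Amber is hidden under the arm at the right slot mouth, with the TCP where planned, so I'll push straight in.

Emit:
servo_tool(
  rows=[
    [0,0,0,6,0.38,0,0.5],
    [0,0,0,6,0.38,0,0.5],
    [0,0,0,6,0.38,0,0.5],
    [0,0,0,6,0.38,0,0.5],
    [0,0,0,6,0.38,0,0.5],
    [0,0,0,6,0.38,0,0.5],
    [0,0,0,6,0.38,0,0.5],
    [0,0,0,6,0.38,0,0.5],
    [0,0,0,6,0.38,0,0.5],
    [0,0,0,5,0.3,0,0.5],
    [0,0,0,0,0,0,0.5],
  ],
)

```text
clock: 20.08
eef_pos: [580.9, -71.5, 15.5]
eef_rot: [-3.141, 0.001, -3.081]
wrist_force: [0.6, 0.4, -0.6]
finger_gap: 47.2
finger_force: 0.0
```

Emit:
servo_tool(
  rows=[
    [0,0,0,1,0.06,0,0.5],
    [0,0,0,1,0.06,0,0.5],
    [0,0,0,1,0.06,0,0.5],
    [0,0,0,1,0.06,0,0.5],
    [0,0,0,0,0,0,0.5],
  ],
)

```text
clock: 20.7
eef_pos: [584.6, -71.2, 15.5]
eef_rot: [-3.142, 0.0, -3.081]
wrist_force: [-1.5, -0.4, 0.8]
finger_gap: 47.1
finger_force: 0.7
```

Emit:
servo_tool(
  rows=[
    [0,0,0,1,0.06,0,0.5],
    [0,0,0,1,0.06,0,0.5],
    [0,0,0,0,0,0,0.5],
  ],
)

```text
clock: 21.08
eef_pos: [586.6, -71.1, 15.5]
eef_rot: [-3.142, 0.0, -3.081]
wrist_force: [-0.7, -0.4, -0.0]
finger_gap: 46.8
finger_force: 0.7
```

Emit:
servo_tool(
  rows=[
    [0,0,0,1,0.06,0,0.5],
    [0,0,0,0,0,0,0.5],
  ],
)

```text
clock: 21.32
eef_pos: [587.6, -71.0, 15.5]
eef_rot: [-3.142, 0.0, -3.081]
wrist_force: [-1.8, 0.5, 0.6]
finger_gap: 47.1
finger_force: 0.8
```

Emit:
servo_tool(
  rows=[
    [0,0,0,1,0.06,0,0.5],
    [0,0,0,0,0,0,0.5],
  ],
)

```text
clock: 21.58
eef_pos: [588.2, -71.0, 15.4]
eef_rot: [3.141, -0.001, -3.081]
wrist_force: [-5.8, -0.8, 2.0]
finger_gap: 47.3
finger_force: 2.5
```

The push force rose at TCP x = 588.2, against 588.5 predicted for bar contact. I'll retreat and check.

Emit:
servo_tool(
  rows=[
    [0,0,0,-5,-0.3,0,0.5],
    [0,0,0,-20,-1.2,0,0.5],
    [0,0,0,-20,-1.2,0,0.5],
    [0,0,0,0,0,30,0.5],
    [0,0,0,0,0,40,0.5],
    [0,0,0,-30,0,40,0.5],
    [0,0,0,-40,0,40,0.5],
    [0,0,0,-40,0,0,0.5],
    [0,0,0,-40,0,0,0.5],
    [0,0,0,-40,0,0,0.5],
    [0,0,0,0,0,0,0.5],
    [0,0,0,0,0,0,0.5],
  ],
)

```text
clock: 23.08
eef_pos: [354.1, -73.8, 165.8]
eef_rot: [-3.141, 0.001, -3.081]
wrist_force: [-0.3, -0.7, 0.7]
finger_gap: 47.2
finger_force: 0.0
```

```bash
python3 - <<'E'
from fit import *
im=manip.camera('top')[:,:,::-1].copy(); cv2.imwrite('pics/top3.png',im)
cam=Cam('top'); b=cv2.resize(im,None,fx=S,fy=S)
a=.062;c,s=np.cos(a),np.sin(a)
for Y in(55,-55):
    f=cyl(cam,661-38*c-s*Y,-11-38*s+c*Y); cs,_=cv2.findContours(f,cv2.RETR_EXTERNAL,cv2.CHAIN_APPROX_NONE); cv2.drawContours(b,cs,-1,(255,0,255),2)
cv2.imwrite('pics/fit3.png',b[110*S:250*S,250*S:410*S])
E
```

```text
(no output)
```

View pics/fit3.png

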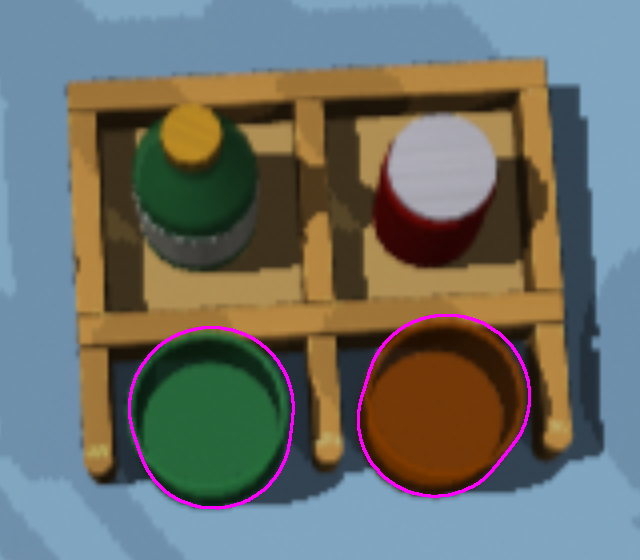

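View pics/top3.png

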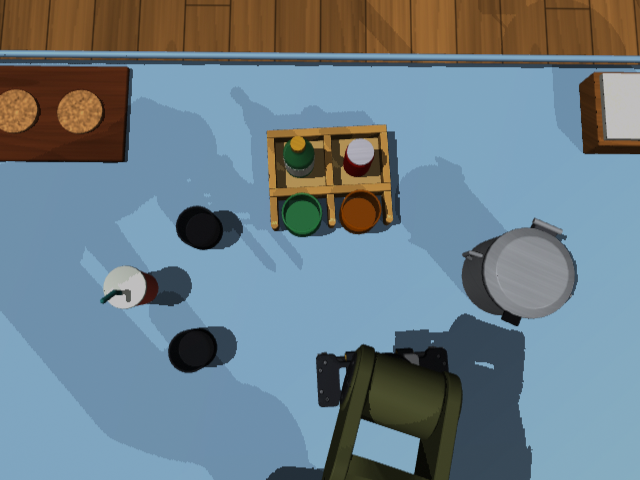

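Both tumblers sit in their slots, green at (302,213) and amber at (360,211). They match the predicted home outlines to about 2 mm, and nothing else has moved, so I'll hand in.

```bash
python3 -c "
from cell import manip
print(manip.sign_off())"
```

```text
the job is handed in; nothing more can be done
None
```

I pushed both tumblers home against the cross bar, green in the left slot and amber in the right, with nothing else visibly moved, and handed the job in at about 23 s; sign-off returned no verdict.

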